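# Swing the chopping board home under the spice rack

## Robot

A 6-joint arm with a two-finger parallel gripper is mounted at the origin on the work surface. World frame = base frame: x ahead of the robot, y to its left, z up, the work surface at z = 0. Lengths are in m, angles in rad, forces in N, time in s.
With the tool pointing down it reaches from about 0.25 to 0.725 m from the base axis. Payload 4 kg.
Tool frame: the origin (TCP) lies midway between the tips of the shut fingers; the grasp point (between the pads) lies 19 mm behind it; z points along the fingers, y is the line along which they close (so a half turn about z gives the same grasp; the last joint's range is limited). The gripper opens to 85 mm and grips with 20 to 120 N. Pads are 22 mm wide; open, the fingers measure 114 mm over their backs; the gripper's body (76 mm by 85 mm) begins 54 mm behind the grasp point. The pads swing forward as they close: fully open they stand 13 mm farther back than shut.
Start: joints at [-1.14, 0.241, 0.005, 1.335, 0, 1.571], TCP at [0.209, -0.454, 0.231] pointing down, gripper open.
Joint ranges: [-2.72, 2.72], [-1.05, 1.87], [-1.09, 1.28], [-1.99, 2.15], [-1.42, 1.44], [-3.14, 3.14]. Speed limits (rad/s): [2.79, 2.79, 3.14, 3.14, 3.14, 3.14].

## Interface

Orientations are given as a 3x3 rotation matrix whose columns are the frame's x, y, z axes.
In Python, from plant import telemetry, get_image, workorder gives the robot as it stands. The module is installed in compiled form; this text tells all that it offers.
- The arm moves only by the shell command python3 -m jog 'ROWS' [OPENING] [FORCE]. ROWS is JSON, a list of rows, each a list of 2 entries, a list of its own where there are three numbers: the shift along the tool's x, y, z in cm, then the turn about the tool's z in rad. A call has 1 to 10 rows; each row shifts and turns the commanded pose from where the row before left it, along the tool's axes as they then stand; what a row does not reach is not made up. A row lasts 1/8 s, in which the tool goes at most 62.5 mm and 10.7 degrees, less where a joint would pass 70% of its speed; a pose out of reach is approached as far as the arm can. A call with a gripper value outside its range is refused whole. OPENING is the opening, from -1 (shut) to 1 (fully open), set as the call begins (- or left out, the last holds). The fingers move at their own pace and stop on an object; FORCE is the grip in N (left out, the last holds). Time passes only in rows, so rows that do not move let the fingers close. It gives the time, the measured TCP pose, the force, the opening and the grip force at its end, in the units of the state.
- telemetry.sense(): the state, without advancing time (a new reading comes with each control period).
- get_image(name): name is "side" or "top"; returns a dict with "color" (384x512x3 uint8, blue, green, red), "mtx" (3x3 intrinsics, pixels), "D" ([k1, k2, p1, p2, k3] as OpenCV has them; the pictures are not rectified), "world_to_cam" (4x4, takes a point from world to camera coordinates). Camera axes: x right, y up, looking along -z (the intrinsics and any distortion apply to the point x, -y, -z); pixel columns grow to the right and rows downward; lengths in m; the calibration is good to about 2 mm. A picture is of the moment at which its call begins. There is no depth.
- workorder.job_done(): hands the job in; it is judged then, once.
The state is a dict: "t": time; "joint_positions": joint angles; "dq": joint speeds; "effort": joint torques, N m; "position": TCP position; "tool_rot": TCP orientation; "ft_force": force on the tool from outside, world axes, zero at the start; "ft_torque": the same for the moment, N m; "opening": opening from 0.0 (shut) to 1.0 (fully open); "gripper_force": force on a finger pad.
Only numpy, scipy, OpenCV 4.12 (cv2) and the standard library are available. Lean on these libraries where they do the work, as an engineer would, in place of code of your own. Each camera call takes 0.05 s, during which the arm holds its last target. There are 200 camera calls.

## Task

Put the long chopping board away: push near its free end so that it swings round its heel, which stays in the steel bracket, in under the spice rack, past the sprung ball, and press it firmly but gently home against the hidden rubber stop for a moment. Then let go and leave it there, with everything else on the counter undisturbed.

Things in the scene. Friction and masses are not known exactly. Their poses are not given: they have to be found in the camera images.
- rack: Fixed low wooden rack, six steel jars, sliding glass panel. Origin: on the counter where the board's heel pivots; x points in under the rack, away from the robot, y along it to the left. Its shelf spans x 75 to 225 mm, y -360 to +50 mm, over a slot 22 mm high, open toward the robot. Glass at x = 130 mm and jars behind it reach 102 mm up.
- rack_ball (a point): Point in the slot under a sprung ball (below the shelf), at x = 100, y = -255 mm of the rack, 15 mm up. The board's rear edge meets the ball about 28 mm before the stop's mid-range: a first push of 7 to 13 N over some 8 mm, which is not yet home; after it the ball only drags on the board's top a little. Sliding board and ball together takes a push of 3 to 7 N; before the ball 1 to 2 N.
- rack_stop (a point): Middle of the hidden stop's range: x = 120, y = -255 mm of the rack, 10 mm up: the rear edge with the board parallel. The true stop, hard rubber (12 N per mm), is not measured; it touches the board anywhere within 9 mm before or beyond this point. Home: pressed on it with over 8 N for a third of a second, i.e. a push 9 to 13 N above what sliding takes; never push the board with over 25 N.
- board: Loose wooden chopping board flat on the counter, 330 x 120 x 18 mm, 0.25 to 0.46 kg. Origin: underside, on the long edge nearer the robot, 25 mm from the heel end; it swings about this point. It spans x 0 to 120, y -305 to +25 mm of its frame. Home: axes parallel to the rack's within about 0.05 rad, origins together. Start: yaw 0.35 to 0.55 rad below that, free end toward the robot.
- board_push (a point): Point on the board's near long edge (the face to push), half-way up it (9 mm above the counter), 265 mm from the board's origin, so 40 mm from the free end. Axes as the board's.
- bracket: Fixed steel bracket round the board's heel: a round post, 16 mm across and 30 mm high, in front of the near edge (centre 12.5 mm nearer the robot than the origin), a low end plate beyond the heel end and a block behind the far edge; the board has 2 to 5 mm of play in it. Origin and axes are those of the rack.
- dabba: Bystander, not to be moved: closed round steel masala dabba (spice box), 166 mm across, 85 mm high; origin under its centre.
- spoon: Bystander, not to be moved: white ceramic spoon, 150 mm long; origin under its middle.
- strainer: Bystander, not to be moved: red plastic tea strainer, bowl 72 mm across, 34 mm high, thin 95 mm handle; origin under the bowl's centre.
- ladle: Bystander, not to be moved: steel ladle, bowl 80 mm across, 30 mm high, 230 mm handle; origin under the bowl's centre.
- katori: Bystander, not to be moved: small steel bowl, 84 mm across, 35 mm high; origin under its centre.
- glass_cup: Bystander, not to be moved: steel tumbler, 68 mm across, 85 mm high; origin under its centre.

How it is judged:
By the outcome, as a careful person would: the job done as asked, in the order asked, and still so for the second after the job is handed in, with the robot touching nothing.
It also fails if it takes over 51 s, if anything falls off the work surface, if the arm or the gripper's body presses on something with over 40 N, if the wrist force passes 120 N, or if a joint passes its speed limit or range.

## Working session

There is one attempt and no reset: what is moved stays moved. The work goes in short steps, Python scripts to look and compute and a shell command to move; the robot and the scene stay as the last step left them, time stands still between calls to the robot, and variables do not carry over. Pictures are saved under pics/ and viewed, at most 10 in all, crops included, and the job is handed in when it is done.

```bash
mkdir -p pics; python3 - <<'E'
from plant import telemetry,get_image
import cv2,numpy as np,pickle
s=telemetry.sense();print(s['t'],s['position'],np.round(s['tool_rot'],3).tolist(),s['ft_force'],s['opening'])
d={}
for n in("top","side"):
    i=get_image(n);d[n]=i;cv2.imwrite(f"pics/{n}0.png",i["color"]);print(n,i['mtx'].tolist(),i['D'],np.round(i['world_to_cam'],3).tolist())
pickle.dump(d,open('im0.pkl','wb'))
E
```

```text
0.0 [ 0.20852698 -0.45374434  0.23040344] [[0.909, 0.418, -0.001], [0.418, -0.909, 0.002], [-0.0, -0.002, -1.0]] [-0.31027602 -0.5660575  -0.1501585 ] 0.997909954834333
top [[450.5921912507461, 0.0, 252.52598222835513], [0.0, 450.5921912507461, 199.0772144003975], [0.0, 0.0, 1.0]] [-0.13930752  0.          0.          0.          0.        ] [[0.014, -1.0, 0.004, -0.068], [0.993, 0.014, 0.118, -0.548], [-0.118, 0.003, 0.993, -1.595], [0.0, 0.0, 0.0, 1.0]]
side [[395.3413444295297, 0.0, 251.76666923191453], [0.0, 395.3413444295297, 189.42771517262722], [0.0, 0.0, 1.0]] [-0.03929765  0.          0.          0.          0.        ] [[-0.958, -0.288, -0.014, 0.497], [0.176, -0.621, 0.764, -0.179], [-0.229, 0.729, 0.645, -1.14], [0.0, 0.0, 0.0, 1.0]]
```

View pics/top0.png

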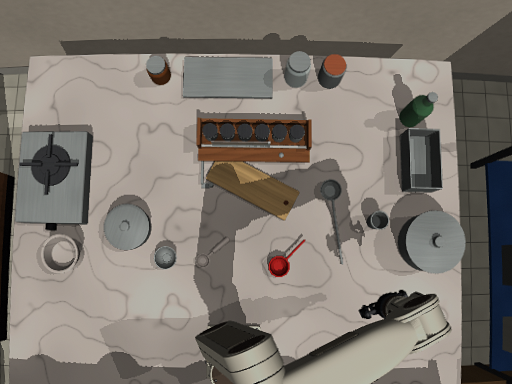

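View pics/side0.png

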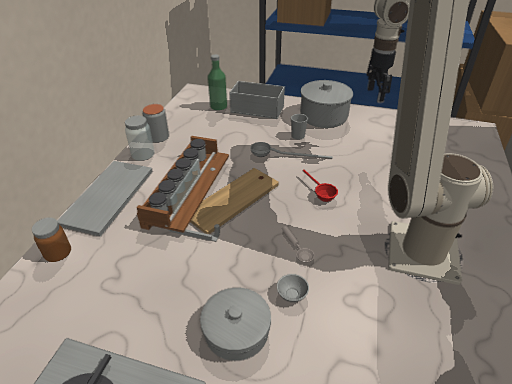

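Top: the rack spans (197,115)–(311,163) and the board runs from its heel near (208,172) to the free end near (290,210). The ladle's bowl is at (331,188), with its handle running to (342,260), and the strainer is at (279,265). Side: the board runs from (200,215) to (275,180). I'll zoom in on both.

```bash
python3 - <<'E'
import pickle,cv2,numpy as np
d=pickle.load(open('im0.pkl','rb'))
a=cv2.resize(d['top']['color'][105:225,190:350],None,fx=5,fy=5,interpolation=cv2.INTER_CUBIC)
b=cv2.resize(d['side']['color'][130:245,130:290],None,fx=5,fy=5,interpolation=cv2.INTER_CUBIC)
cv2.imwrite('pics/topc.png',a);cv2.imwrite('pics/sidec.png',b)
E
```

```text
(no output)
```

View pics/topc.png

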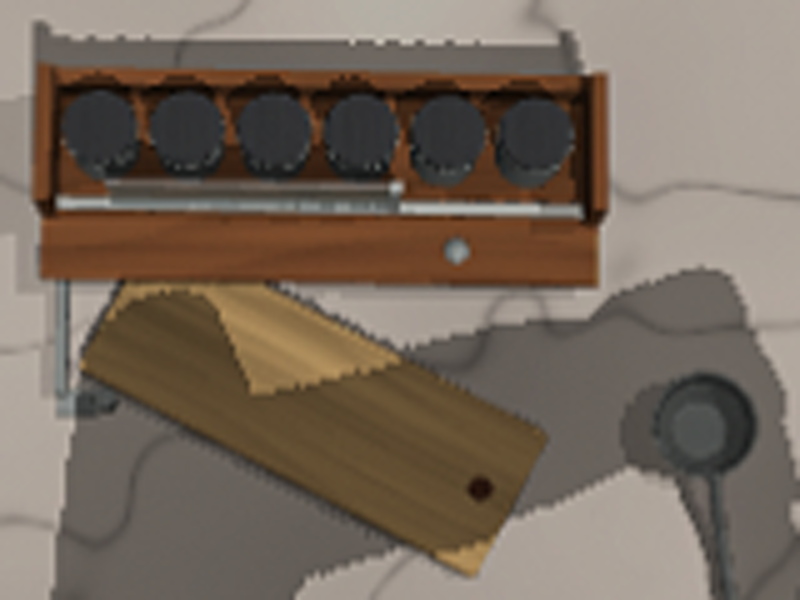

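View pics/sidec.png

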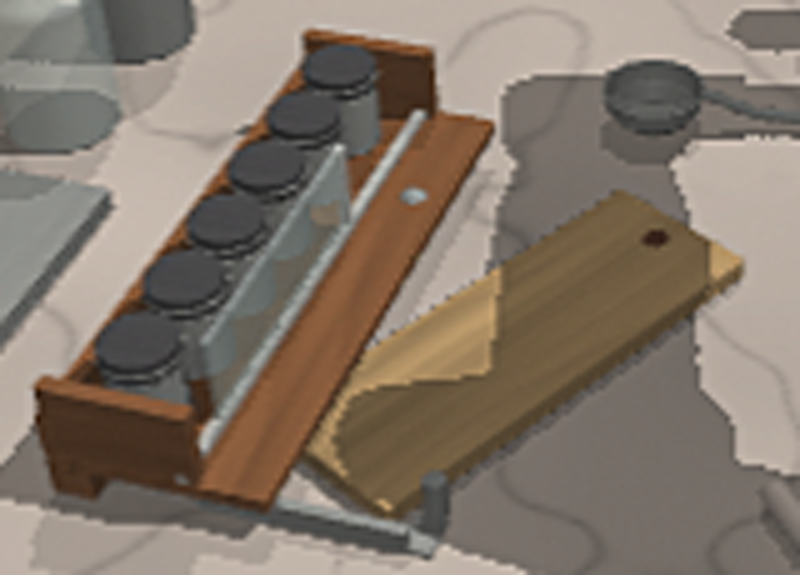

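The crops show, at crop scale 5: the shelf's front edge (40,279)–(597,286) in top, with the ball screw at (457,250). The board's top corners are at free-near (473,577), free-far (547,434) and heel-near (82,375). In the side crop the corresponding points are at (742,262), (620,192) and (392,510), with the post top at (434,480). I'll triangulate these.

```bash
cat > h.py <<'E'
import numpy as np,cv2,pickle
def ray(i,p):
    u=cv2.undistortPoints(np.array([[p]],float),i['mtx'],np.array(i['D']))[0,0]
    T=np.array(i['world_to_cam']);R=T[:3,:3]
    return -R.T@T[:3,3], R.T@np.array([u[0],-u[1],-1.])
def plane(i,p,z):
    o,d=ray(i,p);return o+d*(z-o[2])/d[2]
def tri(i,p,j,q):
    a,u=ray(i,p);b,v=ray(j,q)
    s=np.linalg.lstsq(np.c_[u,-v],b-a,rcond=None)[0]
    A=a+s[0]*u;B=b+s[1]*v;return (A+B)/2,np.linalg.norm(A-B)
def proj(i,X):
    T=np.array(i['world_to_cam']);c=T[:3,:3]@X+T[:3,3]
    return cv2.projectPoints(np.array([[c[0],-c[1],-c[2]]]),np.zeros(3),np.zeros(3),i['mtx'],np.array(i['D']))[0].ravel()
E
python3 - <<'E'
from h import *
d=pickle.load(open('im0.pkl','rb'));t,s=d['top'],d['side']
ft=lambda x,y:(190+x/5-.4,105+y/5-.4); fs=lambda x,y:(130+x/5-.4,130+y/5-.4)
P=dict(shR=((597,286),(493,122)),shL=((40,279),(270,503)),free_near=((473,577),(742,262)),free_far=((547,434),(620,192)),heel_near=((82,375),(392,512)),post=((97,402),(434,478)),screw=((457,250),(414,195)))
W={}
for k,(a,b) in P.items():
    X,e=tri(t,ft(*a),s,fs(*b));W[k]=X;print(k,np.round(X*1e3),round(e*1e3,1))
B={k:plane(t,ft(*P[k][0]),.018) for k in('free_near','free_far','heel_near')}
for k in B:print(k,np.round(B[k]*1e3))
for z in(.03,.034,.038):
  L,R=plane(t,ft(40,279),z),plane(t,ft(597,286),z);v=L-R;print(z,L,R,np.linalg.norm(v),np.arctan2(-v[0],v[1]))
print('post30',plane(t,ft(97,402),.03))
v=B['heel_near']-B['free_near'];print('board yaw',np.arctan2(-v[0],v[1]),np.linalg.norm(v),'origin',B['heel_near']-v/np.linalg.norm(v)*.025)
E
```

```text
shR [ 689. -265.   33.] 1.2
shL [688. 143.  33.] 0.6
free_near [ 476. -176.   15.] 1.7
free_far [ 581. -230.   15.] 0.1
heel_near [622. 112.  14.] 2.8
post [598.  98.  36.] 2.5
screw [ 713. -162.   35.] 0.4
free_near [ 475. -176.   18.]
free_far [ 581. -230.   18.]
heel_near [620. 111.  18.]
0.03 [0.68860188 0.14302519 0.03      ] [ 0.68935026 -0.26544609  0.03      ] 0.4084719704526755 0.0018321427250259064
0.034 [0.68778154 0.14253427 0.034     ] [ 0.68852807 -0.2649278   0.034     ] 0.4074627523313695 0.0018321427250260385
0.038 [0.68696121 0.14204334 0.038     ] [ 0.68770589 -0.26440951  0.038     ] 0.4064535342100635 0.0018321427250261716
post30 [0.59801288 0.0987114  0.03      ]
board yaw -0.46511476881591274 0.3218489118751439 origin [0.60846533 0.08906381 0.018     ]
```

Rack origin ≈ (0.613, 0.094), yaw ≈ 0, and its screw agrees. Board yaw ≈ −0.465, push point ≈ (0.492, −0.145). I'll turn the tool square to the world, shut the fingers and go above the approach point at (0.445, −0.12).

```bash
python3 -m jog '[[[0,0,0],0.144],[[0,0,0],0.144],[[0,0,0],0.144],[[0,0,0],0]]' -1 20; python3 -m jog '[[[2.6,-3.7,0],0],[[2.6,-3.7,0],0],[[2.6,-3.7,0],0],[[2.6,-3.7,0],0],[[2.6,-3.7,0],0],[[2.6,-3.7,0],0],[[2.6,-3.7,0],0],[[2.6,-3.7,0],0],[[2.6,-3.7,0],0],[[0,0,0],0]]'
```

```text
t: 0.6
position: [0.2086, -0.454, 0.2308]
tool_rot: [[1.0, 0.0, -0.0], [0.0, -1.0, 0.001], [-0.0, -0.001, -1.0]]
ft_force: [0.8, 0.4, 0.0]
opening: 0.147
gripper_force: 0.0
t: 1.85
position: [0.4444, -0.1194, 0.231]
tool_rot: [[1.0, 0.006, -0.0], [0.006, -1.0, 0.0], [-0.0, -0.0, -1.0]]
ft_force: [-0.2, -0.6, -0.4]
opening: -0.003
gripper_force: 0.0
```

```bash
python3 -m jog '[[[0,0,4.5],0],[[0,0,4.5],0],[[0,0,4.5],0],[[0,0,4],0],[[0,0,3],0],[[0,0,1.2],0],[[0,0,0.5],0],[[0,0,0],0]]'; python3 - <<'E'
from plant import get_image
import cv2,pickle
from h import *
d={n:get_image(n) for n in('top','side')};pickle.dump(d,open('im1.pkl','wb'))
a=cv2.resize(d['top']['color'][145:295,200:360],None,fx=2.5,fy=2.5,interpolation=cv2.INTER_CUBIC)
b=cv2.resize(d['side']['color'][120:270,150:310],None,fx=2.5,fy=2.5,interpolation=cv2.INTER_CUBIC)
cv2.imwrite('pics/c1.png',np.hstack([a,b]))
E
```

```text
t: 2.85
position: [0.4438, -0.122, 0.01]
tool_rot: [[1.0, -0.001, 0.001], [-0.001, -1.0, -0.0], [0.001, 0.0, -1.0]]
ft_force: [-1.0, 0.9, -0.2]
opening: -0.005
gripper_force: 0.0
```

View pics/c1.png

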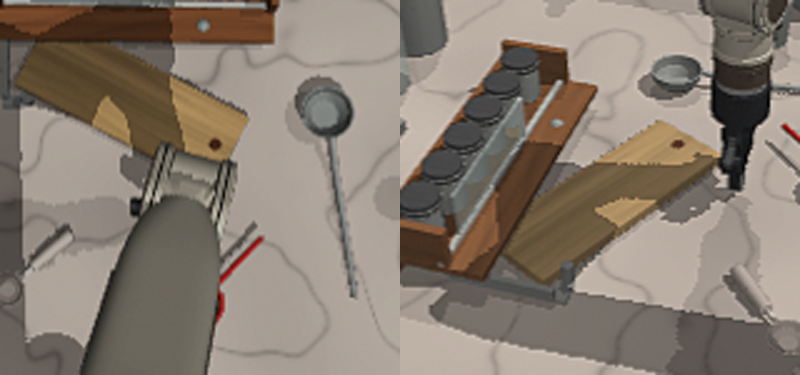

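Top half: the closed fingers stand at about (185,170), just in front of the board's near edge, with the free end at (240,130). The strainer at (220,300) and the ladle at (330,110) are clear. I'll lower 4 mm and close the gap.

```bash
python3 -m jog '[[[0.9,0.5,0.2],0],[[0.9,0.5,0.2],0],[[0.8,0.6,0],0],[[0.4,0.2,0],0],[[0.4,0.2,0],0],[[0,0,0],0]]'; python3 -m jog '[[[0.4,0.2,0],0],[[0.4,0.2,0],0],[[0.4,0.2,0],0],[[0.4,0.2,0],0]]'
```

```text
t: 3.7
position: [0.4774, -0.1417, 0.0053]
tool_rot: [[1.0, -0.001, 0.0], [-0.001, -1.0, 0.0], [0.0, -0.0, -1.0]]
ft_force: [0.2, 0.2, -0.4]
opening: 0.003
gripper_force: 0.0
t: 4.2
position: [0.4932, -0.1498, 0.0052]
tool_rot: [[1.0, -0.001, -0.0], [-0.001, -1.0, 0.0], [-0.0, -0.0, -1.0]]
ft_force: [-1.5, -0.5, -0.2]
opening: -0.0
gripper_force: 0.7
```

```bash
python3 -m jog '[[[0.4,0.15,0],0],[[0.4,0.15,0],0],[[0.4,0.15,0],0],[[0.4,0.15,0],0]]';  python3 -m jog '[[[0.4,0.1,0],0],[[0.4,0.1,0],0],[[0.4,0.1,0],0],[[0.4,0.1,0],0]]'
```

```text
t: 4.7
position: [0.5095, -0.1558, 0.0053]
tool_rot: [[1.0, -0.001, 0.0], [-0.001, -1.0, 0.0], [0.0, -0.0, -1.0]]
ft_force: [-1.1, -0.2, -0.9]
opening: 0.004
gripper_force: 0.6
t: 5.2
position: [0.5254, -0.1598, 0.0053]
tool_rot: [[1.0, -0.001, 0.0], [-0.001, -1.0, 0.0], [0.0, -0.0, -1.0]]
ft_force: [-1.4, -0.2, -0.4]
opening: -0.001
gripper_force: 0.6
```

```bash
python3 -m jog '[[[0.4,0.1,0],0],[[0.4,0.1,0],0],[[0.4,0.1,0],0],[[0.4,0.1,0],0],[[0.4,0.08,0],0],[[0.4,0.08,0],0]]'; python3 -m jog '[[[0.3,0.06,0],0],[[0.3,0.06,0],0],[[0.2,0.05,0],0],[[0,0,0],0]]'; python3 - <<'E'
from plant import get_image
import cv2,pickle
from h import *
d={n:get_image(n) for n in('top','side')};pickle.dump(d,open('im2.pkl','wb'))
a=cv2.resize(d['top']['color'][145:295,200:360],None,fx=2.5,fy=2.5,interpolation=cv2.INTER_CUBIC)
b=cv2.resize(d['side']['color'][120:270,150:310],None,fx=2.5,fy=2.5,interpolation=cv2.INTER_CUBIC)
cv2.imwrite('pics/c2.png',np.hstack([a,b]))
E
```

```text
t: 5.95
position: [0.5494, -0.1654, 0.0053]
tool_rot: [[1.0, -0.001, -0.0], [-0.001, -1.0, 0.0], [-0.0, -0.0, -1.0]]
ft_force: [-1.7, -0.5, -1.3]
opening: -0.003
gripper_force: 0.7
t: 6.45
position: [0.5576, -0.167, 0.0054]
tool_rot: [[1.0, -0.001, 0.001], [-0.001, -1.0, 0.0], [0.001, -0.0, -1.0]]
ft_force: [0.4, 0.2, -0.6]
opening: 0.003
gripper_force: 0.2
```

View pics/c2.png

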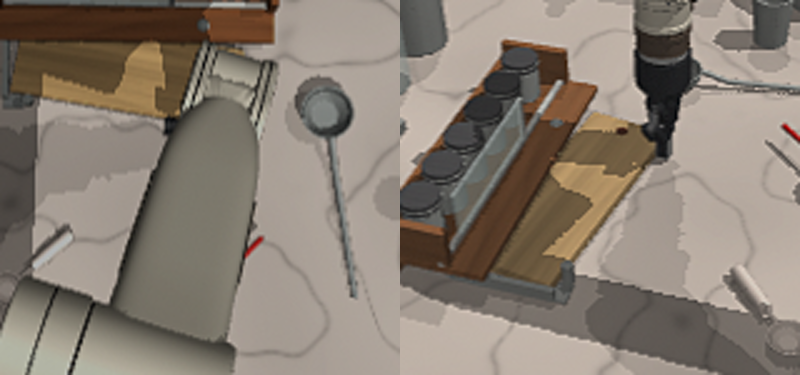

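The board is sliding in under the rack with its heel still in the bracket. Its near edge now slopes by about 0.16 rad, (10,93)→(165,118) in the top half. Now to the ball in small steps.

```bash
for i in 1 2; do :; done; f(){ grep -E 'position|ft_force'; }
python3 -m jog '[[[0.2,0.03,0],0],[[0.2,0.03,0],0],[[0.2,0.03,0],0]]'|f; python3 -m jog '[[[0.2,0.03,0],0]]'|f; python3 -m jog '[[[0.15,0.02,0],0]]'|f; python3 -m jog '[[[0.15,0.02,0],0]]'|f; python3 -m jog '[[[0.15,0.02,0],0]]'|f;python3 -m jog '[[[0.15,0.02,0],0]]'|f
```

```text
position: [0.5631, -0.1681, 0.0054]
ft_force: [-2.4, -0.5, 1.6]
position: [0.5651, -0.1684, 0.0054]
ft_force: [-3.5, -0.7, 2.0]
position: [0.5667, -0.1686, 0.0054]
ft_force: [-3.6, -1.1, 2.2]
position: [0.5682, -0.1688, 0.0053]
ft_force: [-3.1, -0.2, 2.1]
position: [0.5697, -0.1689, 0.0053]
ft_force: [-2.9, -0.5, 1.4]
position: [0.5712, -0.1691, 0.0053]
ft_force: [-2.6, -0.9, 2.3]
```

```bash
f(){ grep -E 'position|ft_force'; }
python3 -m jog '[[[0.15,0.02,0],0]]'|f; python3 -m jog '[[[0.15,0.02,0],0]]'|f; python3 -m jog '[[[0.15,0.02,0],0]]'|f; python3 -m jog '[[[0.15,0.02,0],0]]'|f
```

```text
position: [0.5727, -0.1693, 0.0053]
ft_force: [-3.5, -0.9, 2.5]
position: [0.5742, -0.1695, 0.0053]
ft_force: [-3.2, -0.5, 1.5]
position: [0.5752, -0.1696, 0.0053]
ft_force: [-5.5, -0.2, 4.7]
position: [0.5756, -0.1697, 0.0052]
ft_force: [-8.0, -1.4, 7.0]
```

```bash
f(){ grep -E 'position|ft_force'; }
python3 -m jog '[[[0.05,0.01,0],0]]'|f; python3 -m jog '[[[0.05,0.01,0],0]]'|f; python3 -m jog '[[[0.05,0.01,0],0]]'|f; python3 -m jog '[[[0.05,0.01,0],0]]'|f
```

```text
position: [0.5756, -0.1697, 0.0051]
ft_force: [-8.2, -0.4, 5.8]
position: [0.5756, -0.1697, 0.0051]
ft_force: [-9.4, 0.7, 7.6]
position: [0.5758, -0.1698, 0.0051]
ft_force: [-9.4, 0.4, 8.1]
position: [0.5759, -0.1698, 0.0051]
ft_force: [-10.7, 0.9, 9.0]
```

Fz is growing along with Fx: the finger is being dragged down by friction and is pressing on the board. I'll relieve that by raising it slightly.

```bash
f(){ grep -E 'position|ft_force'; }
python3 -m jog '[[[0,0,-0.08],0]]'|f; python3 -m jog '[[[0,0,-0.08],0]]'|f;  python3 -m jog '[[[0,0,-0.08],0]]'|f; python3 -m jog '[[[0,0,0],0],[[0,0,0],0]]'|f
```

```text
position: [0.5759, -0.1698, 0.0053]
ft_force: [-8.0, -0.2, 2.5]
position: [0.576, -0.1698, 0.0054]
ft_force: [-6.2, -0.2, -1.7]
position: [0.576, -0.1697, 0.0058]
ft_force: [-5.1, -0.6, -2.5]
position: [0.576, -0.1697, 0.0057]
ft_force: [-6.3, -0.9, -2.3]
```

```bash
f(){ grep -E 'position|ft_force'; }
for k in 1; do python3 -m jog '[[[0.05,0.01,0],0]]'|f; python3 -m jog '[[[0.05,0.01,0],0]]'|f; python3 -m jog '[[[0.05,0.01,0],0]]'|f; python3 -m jog '[[[0.05,0.01,0],0]]'|f; python3 -m jog '[[[0,0,0],0]]'|f; done
```

```text
position: [0.5761, -0.1698, 0.0056]
ft_force: [-7.2, -1.3, -1.8]
position: [0.5762, -0.1698, 0.0054]
ft_force: [-6.8, -0.8, -1.0]
position: [0.5766, -0.1699, 0.0054]
ft_force: [-6.8, -1.1, -1.4]
position: [0.5774, -0.1701, 0.0055]
ft_force: [-5.8, -0.6, -2.4]
position: [0.5779, -0.1702, 0.0056]
ft_force: [-6.3, -0.6, -1.9]
```

```bash
f(){ grep -E 'position|ft_force'; }
python3 -m jog '[[[0.08,0.01,0],0]]'|f; python3 -m jog '[[[0.08,0.01,0],0]]'|f; python3 -m jog '[[[0.08,0.01,0],0]]'|f; python3 -m jog '[[[0.08,0.01,0],0]]'|f; python3 -m jog '[[[0.08,0.01,0],0]]'|f;python3 -m jog '[[[0.08,0.01,0],0]]'|f
```

```text
position: [0.5787, -0.1704, 0.0056]
ft_force: [-6.2, -1.1, -2.6]
position: [0.5798, -0.1706, 0.0057]
ft_force: [-4.7, -2.4, -1.5]
position: [0.5809, -0.1708, 0.0059]
ft_force: [-5.5, -1.7, -0.9]
position: [0.5819, -0.171, 0.006]
ft_force: [-4.7, -2.9, -2.0]
position: [0.5829, -0.1711, 0.006]
ft_force: [-5.1, -1.3, -1.5]
position: [0.5838, -0.1712, 0.0061]
ft_force: [-4.9, -2.1, -1.3]
```

```bash
f(){ grep -E 'position|ft_force'; }
for k in 1; do python3 -m jog '[[[0.08,0,0],0]]'|f; python3 -m jog '[[[0.08,0.01,0],0]]'|f; python3 -m jog '[[[0.08,0,0],0]]'|f; python3 -m jog '[[[0.08,0.01,0],0]]'|f; python3 -m jog '[[[0.08,0,0],0]]'|f;python3 -m jog '[[[0.06,0,0],0]]'|f;python3 -m jog '[[[0.06,0,0],0]]'|f; done
```

```text
position: [0.5848, -0.1713, 0.0062]
ft_force: [-5.4, -2.4, -1.3]
position: [0.5862, -0.1714, 0.0066]
ft_force: [-4.6, -0.7, -2.8]
position: [0.5876, -0.1715, 0.0071]
ft_force: [-4.9, -1.4, -0.9]
position: [0.5889, -0.1715, 0.0075]
ft_force: [-4.8, -2.1, -3.0]
position: [0.5899, -0.1715, 0.0076]
ft_force: [-5.1, -1.6, -1.9]
position: [0.5906, -0.1715, 0.0077]
ft_force: [-4.9, -1.9, -1.7]
position: [0.5912, -0.1715, 0.0078]
ft_force: [-4.1, -2.1, -1.7]
```

```bash
f(){ grep -E 'position|ft_force'; }
python3 -m jog '[[[0.06,0,0],0]]'|f; python3 -m jog '[[[0.06,0,0],0]]'|f; python3 -m jog '[[[0.06,0,0],0]]'|f; python3 -m jog '[[[0.06,0,0],0]]'|f;python3 -m jog '[[[0.06,0,0],0]]'|f;python3 -m jog '[[[0.06,0,0],0]]'|f
```

```text
position: [0.5918, -0.1715, 0.0078]
ft_force: [-4.6, -2.8, -2.4]
position: [0.5924, -0.1715, 0.0078]
ft_force: [-5.0, -2.5, -2.3]
position: [0.593, -0.1715, 0.0077]
ft_force: [-5.1, -2.5, -2.0]
position: [0.5936, -0.1715, 0.0077]
ft_force: [-4.8, -2.1, -1.9]
position: [0.5942, -0.1715, 0.0077]
ft_force: [-5.1, -2.5, -2.1]
position: [0.5948, -0.1715, 0.0077]
ft_force: [-3.9, -2.2, -1.7]
```

```bash
f(){ grep -E 'position|ft_force'; }
for k in 1; do python3 -m jog '[[[0.06,0,0],0]]'|f; python3 -m jog '[[[0.06,0,0],0]]'|f; python3 -m jog '[[[0.06,0,0],0]]'|f; python3 -m jog '[[[0.06,0,0],0]]'|f;python3 -m jog '[[[0.06,0,0],0]]'|f;python3 -m jog '[[[0.06,0,0],0]]'|f; done
```

```text
position: [0.5954, -0.1715, 0.0077]
ft_force: [-4.4, -1.8, -2.3]
position: [0.596, -0.1715, 0.0077]
ft_force: [-4.2, -2.6, -3.0]
position: [0.5966, -0.1715, 0.0077]
ft_force: [-5.0, -2.3, -2.2]
position: [0.5972, -0.1715, 0.0077]
ft_force: [-4.3, -2.7, -2.7]
position: [0.5978, -0.1715, 0.0077]
ft_force: [-3.7, -2.3, -3.0]
position: [0.5984, -0.1715, 0.0077]
ft_force: [-5.2, -2.2, -2.4]
```

```bash
f(){ grep -E 'position|ft_force'; }
for k in 1; do python3 -m jog '[[[0.06,0,0],0]]'|f; python3 -m jog '[[[0.06,0,0],0]]'|f; python3 -m jog '[[[0.06,0,0],0]]'|f; python3 -m jog '[[[0.06,0,0],0]]'|f;python3 -m jog '[[[0.06,0,0],0]]'|f;python3 -m jog '[[[0.06,0,0],0]]'|f; done
```

```text
position: [0.599, -0.1715, 0.0077]
ft_force: [-3.8, -2.5, -2.5]
position: [0.5996, -0.1715, 0.0077]
ft_force: [-5.1, -1.9, -3.1]
position: [0.6002, -0.1715, 0.0077]
ft_force: [-4.1, -2.2, -2.7]
position: [0.6008, -0.1715, 0.0077]
ft_force: [-4.5, -2.4, -2.0]
position: [0.6014, -0.1715, 0.0077]
ft_force: [-4.4, -2.4, -3.1]
position: [0.602, -0.1715, 0.0077]
ft_force: [-3.4, -2.6, -2.3]
```

```bash
f(){ grep -E 'position|ft_force'; }
for k in 1; do python3 -m jog '[[[0.06,0,0],0]]'|f; python3 -m jog '[[[0.06,0,0],0]]'|f; python3 -m jog '[[[0.06,0,0],0]]'|f; python3 -m jog '[[[0.06,0,0],0]]'|f;python3 -m jog '[[[0.06,0,0],0]]'|f;python3 -m jog '[[[0.06,0,0],0]]'|f; done
```

```text
position: [0.6026, -0.1715, 0.0077]
ft_force: [-4.2, -1.4, -2.2]
position: [0.6032, -0.1715, 0.0077]
ft_force: [-4.7, -1.5, -3.2]
position: [0.6038, -0.1715, 0.0077]
ft_force: [-3.0, -2.0, -1.9]
position: [0.6044, -0.1715, 0.0077]
ft_force: [-5.1, -1.6, -3.9]
position: [0.605, -0.1715, 0.0077]
ft_force: [-4.1, -2.5, -3.3]
position: [0.6056, -0.1715, 0.0077]
ft_force: [-4.4, -1.0, -3.2]
```

```bash
f(){ grep -E 'position|ft_force'; }
for k in 1; do python3 -m jog '[[[0.06,0,0],0]]'|f; python3 -m jog '[[[0.06,0,0],0]]'|f; python3 -m jog '[[[0.06,0,0],0]]'|f; python3 -m jog '[[[0.06,0,0],0]]'|f;done
python3 - <<'E'
from plant import get_image
import cv2,pickle
from h import *
d={n:get_image(n) for n in('top','side')};pickle.dump(d,open('im3.pkl','wb'))
a=cv2.resize(d['top']['color'][120:270,180:340],None,fx=2.5,fy=2.5,interpolation=cv2.INTER_CUBIC)
b=cv2.resize(d['side']['color'][120:270,150:310],None,fx=2.5,fy=2.5,interpolation=cv2.INTER_CUBIC)
cv2.imwrite('pics/c3.png',np.hstack([a,b]))
E
```

```text
position: [0.6062, -0.1715, 0.0077]
ft_force: [-4.5, -2.3, -2.8]
position: [0.6068, -0.1715, 0.0077]
ft_force: [-4.2, -2.1, -2.7]
position: [0.6073, -0.1715, 0.0077]
ft_force: [-4.4, -2.1, -2.8]
position: [0.608, -0.1715, 0.0077]
ft_force: [-4.3, -2.3, -1.7]
```

View pics/c3.png

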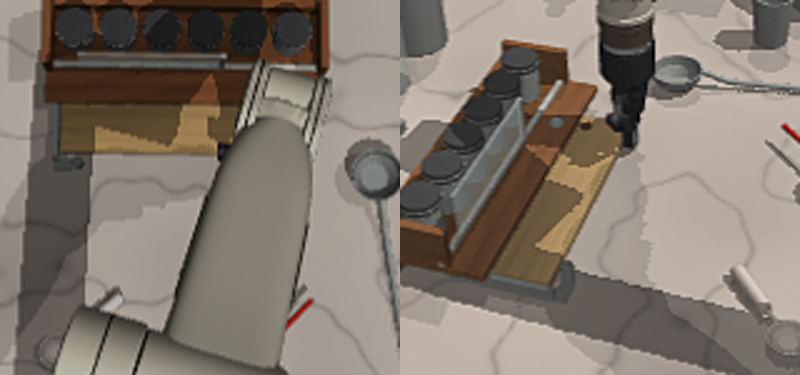

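The near edge is nearly parallel to the rack, (60,153)→(220,155), and the heel is still in the bracket. I'll continue at 0.5 mm per row until the stop.

```bash
f(){ grep -E 'position|ft_force'; }
for k in 1; do python3 -m jog '[[[0.05,0,0],0]]'|f; python3 -m jog '[[[0.05,0,0],0]]'|f; python3 -m jog '[[[0.05,0,0],0]]'|f; python3 -m jog '[[[0.05,0,0],0]]'|f;python3 -m jog '[[[0.05,0,0],0]]'|f;python3 -m jog '[[[0.05,0,0],0]]'|f;done
```

```text
position: [0.6086, -0.1712, 0.0078]
ft_force: [-3.6, -0.8, -2.4]
position: [0.609, -0.1714, 0.0078]
ft_force: [-5.0, -0.1, -2.2]
position: [0.6094, -0.1714, 0.0078]
ft_force: [-4.6, -1.7, -0.6]
position: [0.6094, -0.1714, 0.0078]
ft_force: [-5.4, -1.0, 0.4]
position: [0.6095, -0.1715, 0.0078]
ft_force: [-7.5, -1.1, 0.5]
position: [0.6095, -0.1715, 0.0078]
ft_force: [-8.3, -1.1, 1.7]
```

Stop contact at x ≈ 0.6094. I'm building to about 15.4 N (sliding 4.4 plus 11) while keeping Fz small.

```bash
f(){ grep -E 'position|ft_force'; }
for k in 1; do python3 -m jog '[[[0.05,0,-0.03],0]]'|f; python3 -m jog '[[[0.05,0,-0.03],0]]'|f; python3 -m jog '[[[0.05,0,-0.03],0]]'|f; python3 -m jog '[[[0.05,0,-0.02],0]]'|f;done
```

```text
position: [0.6096, -0.1715, 0.0078]
ft_force: [-8.8, -0.9, -0.3]
position: [0.6097, -0.1715, 0.0078]
ft_force: [-9.0, -0.9, -0.2]
position: [0.6097, -0.1715, 0.0079]
ft_force: [-9.4, -0.8, -1.2]
position: [0.6098, -0.1715, 0.0078]
ft_force: [-9.0, -1.7, -0.8]
```

```bash
f(){ grep -E 'position|ft_force'; }
for k in 1; do python3 -m jog '[[[0.05,0,0],0]]'|f; python3 -m jog '[[[0.05,0,0],0]]'|f; python3 -m jog '[[[0.05,0,-0.02],0]]'|f; python3 -m jog '[[[0.05,0,-0.02],0]]'|f;python3 -m jog '[[[0.05,0,-0.02],0]]'|f;done
```

```text
position: [0.6098, -0.1715, 0.0078]
ft_force: [-10.5, -1.5, 1.4]
position: [0.6099, -0.1716, 0.0078]
ft_force: [-13.3, -1.4, 1.0]
position: [0.61, -0.1716, 0.0078]
ft_force: [-12.2, -1.2, 0.5]
position: [0.61, -0.1716, 0.0078]
ft_force: [-13.2, -1.9, 1.1]
position: [0.6101, -0.1716, 0.0079]
ft_force: [-14.3, -2.8, 0.6]
```

```bash
f(){ grep -E 'position|ft_force'; }
python3 -m jog '[[[0.05,0,-0.02],0]]'|f; python3 -m jog '[[[0.04,0,-0.01],0]]'|f; python3 -m jog '[[[0,0,0],0]]'|f; python3 -m jog '[[[0,0,0],0],[[0,0,0],0]]'|f
```

```text
position: [0.6102, -0.1716, 0.0079]
ft_force: [-14.0, -2.2, 1.4]
position: [0.6102, -0.1716, 0.0079]
ft_force: [-15.9, -2.4, 0.2]
position: [0.6102, -0.1716, 0.0079]
ft_force: [-15.1, -1.5, 0.4]
position: [0.6102, -0.1716, 0.0079]
ft_force: [-14.6, -1.8, 1.1]
```

```bash
f(){ grep -E 't:|position|ft_force'; }
python3 -m jog '[[[0.02,0,-0.01],0],[[0,0,0],0],[[0,0,0],0],[[0,0,0],0]]'|f; python3 -m jog '[[[0,0,0],0]]'|f
python3 -m jog '[[[-0.2,0,0],0],[[-0.2,0,0],0],[[-0.3,0,0],0],[[-0.6,0,0],0],[[-1,0,0],0],[[-2,0,0],0],[[-2,0,0],0],[[0,0,0],0]]'|f
python3 -m jog '[[[0,0,-3],0],[[0,0,-4],0],[[0,0,-4],0],[[0,0,-4],0],[[0,0,-4],0],[[-4,0,0],0],[[-4,0,0],0],[[-4,0,0],0],[[0,0,0],0]]'|f
python3 - <<'E'
from plant import get_image
import cv2,pickle
from h import *
d={n:get_image(n) for n in('top','side')};pickle.dump(d,open('im4.pkl','wb'))
a=cv2.resize(d['top']['color'][105:285,100:400],None,fx=1.33,fy=2,interpolation=cv2.INTER_CUBIC) if 0 else cv2.resize(d['top']['color'][100:290,190:350],None,fx=2.5,fy=2.5,interpolation=cv2.INTER_CUBIC)
b=cv2.resize(d['side']['color'][120:310,150:310],None,fx=2.5,fy=2.5,interpolation=cv2.INTER_CUBIC)
cv2.imwrite('pics/c4.png',np.hstack([a,b]))
E
```

```text
t: 18.02
position: [0.6103, -0.1716, 0.0079]
tool_rot: [[1.0, -0.003, -0.013], [-0.003, -1.0, 0.0], [-0.013, -0.0, -1.0]]
ft_force: [-14.9, -1.9, 0.6]
t: 18.15
position: [0.6103, -0.1716, 0.0079]
tool_rot: [[1.0, -0.003, -0.013], [-0.003, -1.0, 0.0], [-0.013, -0.0, -1.0]]
ft_force: [-14.9, -1.8, 0.7]
t: 19.15
position: [0.5528, -0.1714, 0.0104]
tool_rot: [[1.0, -0.002, 0.001], [-0.002, -1.0, 0.0], [0.001, -0.0, -1.0]]
ft_force: [0.6, 0.7, -0.5]
t: 20.27
position: [0.4322, -0.1712, 0.2007]
tool_rot: [[1.0, -0.002, 0.001], [-0.002, -1.0, -0.0], [0.001, 0.0, -1.0]]
ft_force: [0.8, -0.1, -0.8]
```

View pics/c4.png

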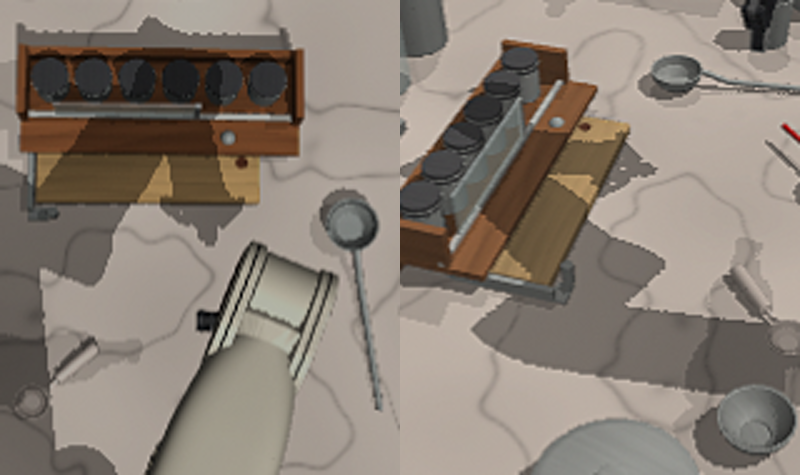

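The board lies parallel under the rack, with its near edge at (35,203)→(258,203). The ladle, spoon and strainer are where they were, and the arm is clear. Handing in.

```bash
python3 -c "
from plant import workorder
print(workorder.job_done())"
```

```text
the job is handed in; nothing more can be done
None
```

The board was swung in past the ball, pressed on the stop at about 15 N (some 10.5 N above sliding) for over half a second and released parallel under the rack; nothing else looked disturbed, and the job was handed in at about 20 s (no verdict returned).

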